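Peel the stuck top tray and hold it in the ionizer's air

TASK

The empty pink top tray has snapped fast into the tray of modules beneath it. Take it by its grip lug and peel it: raise the lug's corner a good 2 cm, out of the nest, while the opposite corner still rests on the tray below, then lift it off, leaving the full trays where they stand and the spools and note pad around undisturbed. Finish holding the peeled tray still and about level in the air stream, straight in front of the ionizer's fan, about 20 cm from it and at about the fan's height; the program ends with the tray still in the gripper.

Things in the scene. Friction and masses are not known exactly. Their poses are not given: they have to be found in the camera images.
- tray_lug (a point): Centre of the top tray's pink grip lug: an upright block on the rim at one corner, 12 mm thick, 26 wide, 27 tall (foot and top 13.5 mm below and above this point). Fingers closing along the line tray_lug to tray_far pinch its 12 mm. Axes are the tray's: x along its long side, z up. It lies 60 mm to -x, 41 mm to -y, 14 mm up from tray_center; seated, 71.5 mm above the bench.
- tray_center (a point): Centre of the empty pink top tray, mid-rim: rim 150 x 110 x 3 mm (x, y), body 130 x 90 mm nested 16 mm deep. Only the lug rises above the rim. About 80 g. Ribs on its long sides are snapped under four sprung beads of the tray below, 45 mm either way along x; each gives at about 2 N and is free after some 5 mm of rise. z axis: the tray's up. Seated, 57.5 mm above the bench.
- tray_far (a point): Point on the top tray's rim at the corner diagonally opposite the lug, 70 mm to +x and 50 mm to +y of tray_center, at its height. Tipping the tray about this corner, lug upwards, frees the near beads first.
- stack: The full trays that stay: pink nested trays 150 x 110 mm with green modules in the top one, on an aluminium carrier plate 180 x 140 x 8 mm, all one piece of about 1.2 kg, loose on the bench. Origin at the centre of the plate's underside; x along the long side, z up; its top rim, on which the top tray's rim rests, is 56 mm up.
- air_spot (a point): Point in the middle of the ionizer's air stream, 22 cm straight in front of its round fan grille (the white ion blower, 197 mm tall, at the back of the bench; fixed), level with the fan's centre, 130 mm above the bench. It blows along world -x. The place to hold the tray's centre at.
- wick_spool: Small flat white spool with an orange face, 42 mm across and 11 mm tall, lying loose to the left of the trays. Origin at the centre of its underside. Leave alone.
- note_pad: White note pad with a blue bound edge, 148 x 106 x 12 mm, lying loose to the right of the trays. Origin at the centre of its underside. Leave alone.
- solder_spool: Green-flanged solder spool, 58 mm across and 36 mm tall, standing loose behind the trays. Origin at the centre of its underside. Leave alone.
- tray: The same empty top tray: origin at the centre of the underside of its floor, 17.5 mm below tray_center, same axes.

How it is judged (in metres and radians):
On the way:
1. the lug's corner is peeled up at least 15 mm out of the nest while the opposite corner still rests within 7 mm of its seat (z of tray_lug in the frame of stack above 0.0865 m and z of tray_far in the frame of stack between 0.05 and 0.0645 m), for 0.1 s.
At the end, for the whole second after the job is handed in: The gripper holds the top tray off everything else, still, level within 20 degrees, its centre within 8 cm (along the stream), 6 cm (sideways), 6 cm below and 8 cm above the spot in the air stream 22 cm in front of the fan; the full trays stand flat within 3 cm of where they began (contact force between the fingers and tray above 1 N and contact force between tray and stack below 0.1 N and x of tray_center in the frame of air_spot between -0.08 and 0.08 m and y of tray_center in the frame of air_spot between -0.06 and 0.06 m and z of tray_center in the frame of air_spot between -0.06 and 0.08 m and angle between tray_center's own z axis and vertical below 0.35 rad and linear speed of tray below 0.04 m/s and distance of stack from where it was at the start of the episode below 0.03 m and angle between stack's own z axis and vertical below 0.05 rad); the arm keeps its last pose, push and grip.
It fails at once if the full trays are lifted, tipped or dragged 3 cm (distance of stack from where it was at the start of the episode above 0.03 m or angle between stack's own z axis and vertical above 0.12 rad).
It fails at once if the small white spool is disturbed by more than 3 cm (distance of wick_spool from where it was at the start of the episode above 0.03 m).
It fails at once if the note pad is disturbed by more than 3 cm (distance of note_pad from where it was at the start of the episode above 0.03 m).
It fails at once if the solder spool is disturbed by more than 3 cm (distance of solder_spool from where it was at the start of the episode above 0.03 m).
It also fails if it takes over 45 s, if anything falls off the work surface, if the arm or the gripper's body presses on something with over 40 N, if the wrist force passes 120 N, or if a joint passes its speed limit or range.

ROBOT

A 6-joint arm with a two-finger parallel gripper is mounted at the origin on a cart in front of the work surface, level with it; the furniture and walls round the work are solid. World frame = base frame: x ahead of the robot, y to its left, z up, the work surface at z = 0. Lengths are in mm, angles in degrees, forces in N, time in s.
With the tool pointing down it reaches from about 300 to 850 mm from the base axis. Payload 4.2 kg.
Tool frame: the origin (TCP) lies on the centre line of the jaws, within the pads' length; the fingertips stand 11 mm ahead of it and the grasp point (between the pads) lies 8 mm behind it; z points along the fingers, y is the line along which they close (so a half turn about z gives the same grasp; the last joint's range is limited). The gripper opens to 91 mm and grips with 3 to 60 N. Pads are 32 mm wide; open, the fingers measure 118 mm over their backs; the gripper's body (76 mm by 178 mm) begins 60 mm behind the grasp point.
Start: joints at [63.713, 18.312, 89.639, -0, 72.044, -1.146], TCP at [244.296, 520.543, 190.276] pointing down, gripper open.
Joint ranges: [-177.97, 177.97], [-48.28, 115.42], [12.27, 149.76], [-77.06, 257.06], [2.81, 150.46], [-146.56, 146.56]. Speed limits (degrees/s): [147.25, 147.25, 180, 180, 180, 180].

INTERFACE

Orientations are given as [roll, pitch, yaw] about the fixed x, y, z axes, in that order (R = Rz(yaw) Ry(pitch) Rx(roll)).
In Python, from workcell import env, grab_frame, camera_model, models gives the robot as it stands.
- The arm moves only by the shell command python3 -m crank 'ROWS' [FORCE]. ROWS is text: rows parted by semicolons, each of 7 numbers parted by spaces: the closure, from -1 (fully open) to 1 (shut), so that 0 is half open, then the shift along the tool's x, y, z in mm, then the turn, a rotation vector about the tool's x, y, z in degrees. A call has 1 to 10 rows; each row shifts and turns the commanded pose from where the row before left it, along the tool's axes as they then stand; what a row does not reach is not made up. A row lasts 1/8 s, in which the tool goes at most 62.5 mm and 10.7 degrees, less where a joint would pass 70% of its speed; a pose out of reach is approached as far as the arm can. A call is refused whole if a number of a shift passes 62.5 or a number of a turn 10.7, either way. A call with a gripper value outside its range is refused whole. The fingers move at their own pace and stop on an object; FORCE is the grip in N (left out, the last holds). Time passes only in rows, so rows that do not move let the fingers close. It gives the time, the measured TCP pose, the force, the opening and the grip force at its end, in the units of the state.
- env.state(): the state, without advancing time (a new reading comes with each control period).
- grab_frame(name): name is "side" or "top" or "wrist"; returns the picture (480x640x3 uint8, blue, green, red); there is no depth.
- camera_model(name): a dict with "K" (3x3 intrinsics, pixels), "k1" (the pictures are not rectified: a ray, as slopes to the right and down, at radius r is drawn at 1 + k1 r^2 times it, then the intrinsics apply), "R" (3x3) and "t" (3): a world point X has camera coordinates R X + t; the wrist camera has in their place "mount" (4x4, takes a point from camera to tool coordinates, whose origin is the TCP and whose axes are the flange's). Camera axes: x right, y down, z forward; pixel columns grow to the right and rows downward; lengths in mm; the calibration is good to about 2 mm. A picture is of the moment at which its call begins: read the wrist's pose just before it. camera_model takes no time and is no camera call.
- env.job_done(): hands the job in; it is judged then, once.
Trained networks look in the newest picture that a camera, given by its name, has taken for a name from the list of things; names that differ only in an ending like _2 or _b are one class to them, and where a whole thing is asked for, a point or a joint stands for the part that bears it (a point fixed in the world has none). Each returns a list of dicts, best first, with "p" (0 to 1); they miss things now and then, are a little off and sometimes report something else, mostly with a low value. They report only what shows in the picture. A call takes as long as a camera call.
- models.search_frame(name, camera): "point" ([x, y, z] in mm, in world coordinates, good to about 4 mm: the middle of the surface that is visible of it).
The state is a dict: "time_s": time; "qpos": joint angles; "qvel": joint speeds; "effort": joint torques, N m; "ee_pos": TCP position; "ee_rot": TCP orientation; "force": force on the tool from outside, world axes, zero at the start; "torque": the same for the moment, N m; "gripper_width": finger opening in mm; "gripper_force": force on a finger pad.
Only numpy, scipy, OpenCV 4.12 (cv2) and the standard library are available. Lean on these libraries where they do the work, as an engineer would, in place of code of your own. Each camera call takes 0.05 s, during which the arm holds its last target. There are 200 camera calls.

## Working session

There is one attempt and no reset: what is moved stays moved. The work goes in short steps, Python scripts to look and compute and a shell command to move; the robot and the scene stay as the last step left them, time stands still between calls to the robot, and variables do not carry over. Pictures are saved under pics/ and viewed, at most 13 in all, crops included, and the job is handed in when it is done.

```bash
mkdir -p pics; ls
python3 - <<'E'
from workcell import env, grab_frame, camera_model, models
import cv2
s=env.state(); print({k:s[k] for k in ('time_s','ee_pos','ee_rot','gripper_width')})
for c in ('top','side'):
    im=grab_frame(c); cv2.imwrite(f'pics/{c}0.png',im)
    for n in ('tray_lug','tray_center','stack','wick_spool','note_pad','solder_spool','air_spot','tray_far'):
        r=models.search_frame(n,c); print(c,n,[( [round(v) for v in q['point']],round(q['p'],2)) for q in r[:2]])
    m=camera_model(c); print(m)
print(env.state()['time_s'])
E
```

```text
pics
{'time_s': 0.0, 'ee_pos': array([244.05983572, 520.03343301, 189.4361562 ]), 'ee_rot': array([-1.79898994e+02, -2.26248306e-03,  1.54856082e+02]), 'gripper_width': 91.22088185713925}
top tray_lug [([559, -197, 44], 0.57)]
top tray_center [([557, -198, 44], 0.87)]
top stack [([525, -192, 6], 0.55)]
top wick_spool [([637, -90, 13], 0.65)]
top note_pad [([502, -390, 10], 0.96)]
top solder_spool [([674, -293, 29], 0.81)]Traceback (most recent call last):
  File "<stdin>", line 7, in <module>
ValueError: it knows: note_pad, solder_spool, stack, tray, tray_center, tray_far, tray_lug, wick_spool
```

Run:
```python
from workcell import env, grab_frame, camera_model, models
import cv2
im=grab_frame('side'); cv2.imwrite('pics/side0.png',im)
print(camera_model('top'),camera_model('side'))
print(env.state()['time_s'])
```

```text
{'K': array([[610.49493284,   0.        , 326.15449188],
       [  0.        , 610.49493284, 238.68430679],
       [  0.        ,   0.        ,   1.        ]]), 'k1': 0.05457324373706159, 'R': array([[ 0.01837127, -0.99930771,  0.03235102],
       [-0.98889426, -0.02293356, -0.14684069],
       [ 0.14748096, -0.02929409, -0.98863098]]), 't': array([-221.57387395,  598.84623493,  992.75097157])} {'K': array([[454.35817418,   0.        , 312.44310364],
       [  0.        , 454.35817418, 229.26231725],
       [  0.        ,   0.        ,   1.        ]]), 'k1': -0.09514801784164013, 'R': array([[-0.98975794, -0.14218294, -0.01277608],
       [-0.07852271,  0.61697194, -0.78305799],
       [ 0.11921997, -0.77403465, -0.62181747]]), 't': array([559.08084959, 238.3611732 , 775.59604178])}
0.4
```

View pics/top0.png

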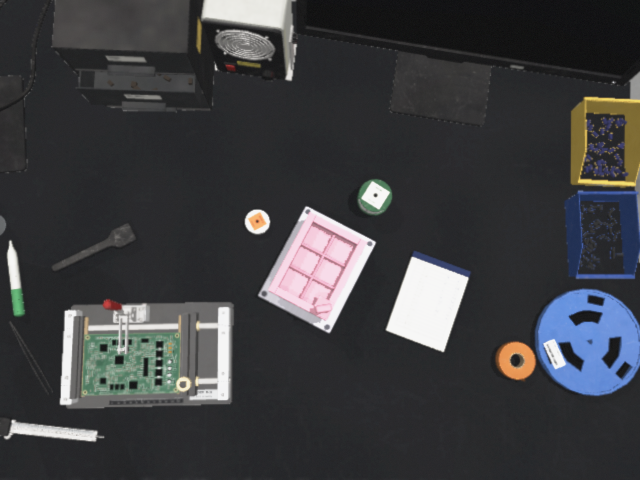

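View pics/side0.png

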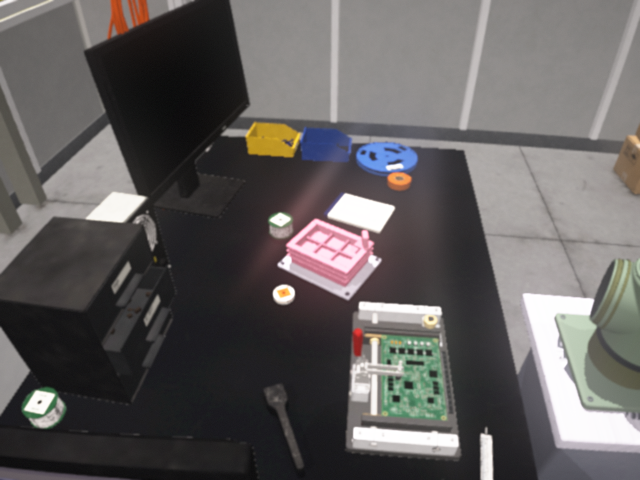

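Top view: the tray's plate corners are at about (308,208), (373,242), (330,331) and (262,293), the lug is near (321,307), and the fan grille is near (246,44). I'll zoom in for exact pixels.

Run:
```python
import cv2
im=cv2.imread('pics/top0.png')
a=cv2.resize(im[200:340,250:390],None,fx=4,fy=4,interpolation=cv2.INTER_CUBIC)
b=cv2.resize(im[0:90,190:310],None,fx=2,fy=2,interpolation=cv2.INTER_CUBIC)
import numpy as np
c=np.zeros((560,800,3),np.uint8); c[:,:560]=a; c[:180,560:]=b
s=cv2.imread('pics/side0.png'); d=cv2.resize(s[200:280,110:180],None,fx=3,fy=3); c[200:440,570:780]=d
cv2.imwrite('pics/crop0.png',c)
```

```text
(no output)
```

View pics/crop0.png

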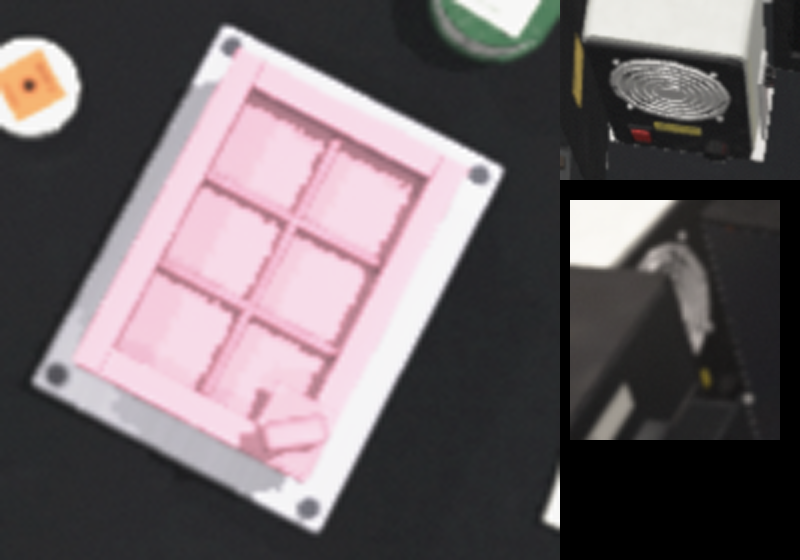

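```bash
cat > h.py <<'E'
import numpy as np, cv2
from workcell import camera_model
def ray(cam,uv):
    m=camera_model(cam); d=(np.array(uv,float)-m['K'][:2,2])/m['K'][0,0]; p=d.copy()
    for _ in range(20): p=d/(1+m['k1']*(p@p))
    R,t=np.array(m['R']),np.array(m['t']); return -R.T@t, R.T@np.r_[p,1]
def atz(cam,uv,z):
    c,d=ray(cam,uv); return c+d*(z-c[2])/d[2]
E
python3 - <<'E'
from h import *
cr=lambda u,v:(250+u/4,200+v/4)
rows=[((75,55,59),(240,45)),((75,-55,59),(465,160)),((-75,-55,59),(305,480)),((-75,55,59),(76,363)),
((90,70,8),(222,25)),((90,-70,8),(503,170)),((-90,-70,8),(320,532)),((-90,70,8),(33,380))]
for sel in (rows[:4],rows[4:],rows):
    A=np.array([r[0][:2] for r in sel],float); B=np.array([atz('top',cr(*r[1]),r[0][2])[:2] for r in sel])
    a,b=A@[1,1j],B@[1,1j]; k=np.vdot(a-a.mean(),b-b.mean()); th=np.angle(k)
    c=b.mean()-a.mean()*np.exp(1j*th); print('centre',c,'yaw',np.degrees(th),'scale',abs(k)/np.vdot(a,a).real,'res',abs(b-c-a*np.exp(1j*th)).round(1))
L=c+(-60-41j)*np.exp(1j*th); F=c+(70+50j)*np.exp(1j*th); print('lug',L,'far',F,np.degrees(np.angle(F-L)))
print('lug top px',atz('top',cr(295,433),85))
print('fan',atz('top',(245,45),130))
# triangulate fan, side px
c1,d1=ray('top',(245,45)); c2,d2=ray('side',(110+(690-570)/3,200+(293-200)/3))
s=np.linalg.lstsq(np.c_[d1,-d2],c2-c1,rcond=None)[0]; print(c1+s[0]*d1,c2+s[1]*d2)
from workcell import camera_model
print(camera_model('wrist'))
E
```

```text
centre (556.7706023928879-195.99424772279042j) yaw -25.74344921853344 scale 0.9906531425293585 res [1.5 1.7 1.7 1.9]
centre (555.8639247983455-196.17018438815012j) yaw -26.272346924889863 scale 0.9941446954816063 res [1.1 1.2 0.9 1.5]
centre (556.3172635956167-196.08221605547027j) yaw -26.06147876818289 scale 0.9927395469243585 res [0.9 2.4 1.6 2.  1.1 2.  0.5 1.4]
lug (484.40512680769524-206.55334696837872j) far (641.1666496789023-181.91952982405434j) 8.930541430375785
lug top px [ 484.17705347 -206.19048176   85.        ]
fan [906.63351571 -68.67600559 130.        ]
[892.81113783 -72.00251681 158.64362958] [881.98814466 -74.43362983 153.1385093 ]
{'K': array([[362.54717911,   0.        , 316.82167011],
       [  0.        , 362.54717911, 236.10270203],
       [  0.        ,   0.        ,   1.        ]]), 'k1': -0.059699016367001916, 'mount': array([[ 2.69705856e-05, -9.58881148e-01, -2.83807933e-01,
         7.91944451e+01],
       [ 9.99999757e-01, -1.71907194e-04,  6.75841387e-04,
        -2.62097616e-01],
       [-6.96840190e-04, -2.83807882e-01,  9.58880911e-01,
        -1.93869102e+02],
       [ 0.00000000e+00,  0.00000000e+00,  0.00000000e+00,
         1.00000000e+00]])}
```

Tray: centre is about (556,-196), yaw about -26°. The lug is at (484.3,-206.4) with its pinch line at 8.9°. The fan is at about (906,-69), so the air spot is about (686,-69,130). Next I move over the lug, then turn to yaw 98.9.

```bash
python3 -m crank '0 -40 -43 0 0 0 0;0 -40 -43 0 0 0 0;0 -40 -43 0 0 0 0;0 -40 -43 0 0 0 0;0 -40 -43 0 0 0 0;0 -40 -43 0 0 0 0;0 -40 -43 0 0 0 0;0 -40 -43 0 0 0 0;0 -40 -43 0 0 0 0;0 -40 -43 0 0 0 0' 40
python3 -m crank '0 -42 -42 0 0 0 0;0 -42 -42 0 0 0 0;0 -42 -42 0 0 0 0;0 0 0 0 0 0 10;0 0 0 0 0 0 10;0 0 0 0 0 0 10;0 0 0 0 0 0 10;0 0 0 0 0 0 10;0 0 0 0 0 0 6;0 0 0 0 0 0 0'
python3 - <<'E'
from workcell import *
import cv2
s=env.state(); print(s['time_s'],s['ee_pos'],s['ee_rot'],s['gripper_width'],s['force'])
cv2.imwrite('pics/w1.png',grab_frame('wrist'))
E
```

```text
time_s: 1.65
ee_pos: [424.2, -40.6, 190.6]
ee_rot: [180.0, 0.1, 154.8]
force: [1.2, 1.2, -0.2]
gripper_width: 45.7
gripper_force: 0.0
time_s: 2.9
ee_pos: [484.2, -206.3, 190.3]
ee_rot: [180.0, -0.0, 98.9]
force: [0.2, -0.8, 0.3]
gripper_width: 45.9
gripper_force: 0.0
2.9 [ 484.2210571  -206.26348483  190.27248343] [ 1.79996000e+02 -1.14225844e-04  9.89320144e+01] 45.876348132669335 [ 0.24953082 -0.77637809  0.3311672 ]
```

View pics/w1.png

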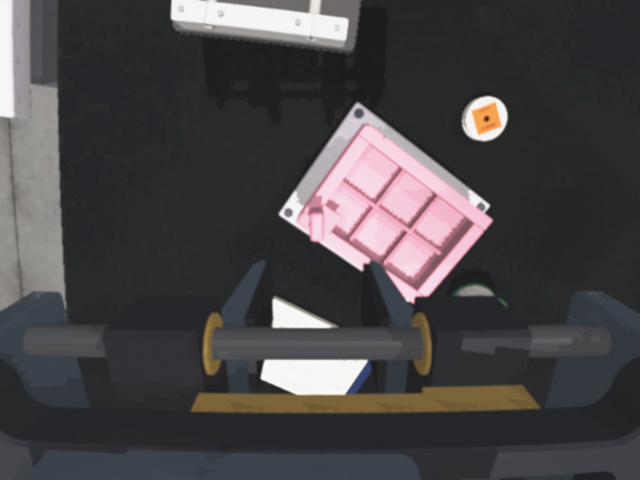

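The lug (317,220) is centred between the fingers, within 2 px across and about 4 mm along its width. I'll descend to TCP z of about 73 and close.

```bash
python3 -m crank '0 0 0 40 0 0 0;0 0 0 40 0 0 0;0 0 0 20 0 0 0;0 0 0 10 0 0 0;0 0 0 7 0 0 0;0 0 0 0 0 0 0;0 0 0 0 0 0 0'
python3 -m crank '1 0 0 0 0 0 0;1 0 0 0 0 0 0;1 0 0 0 0 0 0;1 0 0 0 0 0 0;1 0 0 0 0 0 0;1 0 0 0 0 0 0' 40
```

```text
time_s: 3.82
ee_pos: [484.8, -206.5, 74.0]
ee_rot: [179.9, 0.0, 98.9]
force: [-0.4, 0.7, 0.2]
gripper_width: 45.5
gripper_force: 0.0
time_s: 4.58
ee_pos: [484.2, -206.2, 73.2]
ee_rot: [-180.0, -0.0, 98.9]
force: [0.3, 0.0, -0.4]
gripper_width: 0.3
gripper_force: 0.0
```

Closed on nothing. I'll open and look.

```bash
python3 -m crank '0 0 0 0 0 0 0;0 0 0 0 0 0 0;0 0 0 0 0 0 0'
python3 - <<'E'
from workcell import *
import cv2, numpy as np
s=env.state(); print(s['ee_pos'],s['gripper_width'])
w=grab_frame('wrist'); t=grab_frame('top'); d=grab_frame('side')
c=np.hstack([cv2.resize(w[200:400,220:420],(400,400)),cv2.resize(d[200:300,270:370],(400,400),interpolation=cv2.INTER_CUBIC)])
cv2.imwrite('pics/c2.png',c)
for cam in ('top','side','wrist'):print(models.search_frame('tray_lug',cam))
E
```

```text
time_s: 4.95
ee_pos: [484.3, -206.3, 73.2]
ee_rot: [180.0, -0.0, 98.9]
force: [-0.3, -0.3, -0.2]
gripper_width: 27.4
gripper_force: 0.0
[ 484.25253212 -206.25561955   73.22277469] 27.428001949591298
[{'point': [607.6, -209.3, 58.0], 'p': 0.6}]
[{'point': [552.5, -200.4, 48.6], 'p': 0.67}]
[{'point': [543.2, -182.1, 47.0], 'p': 0.94}]
```

View pics/c2.png

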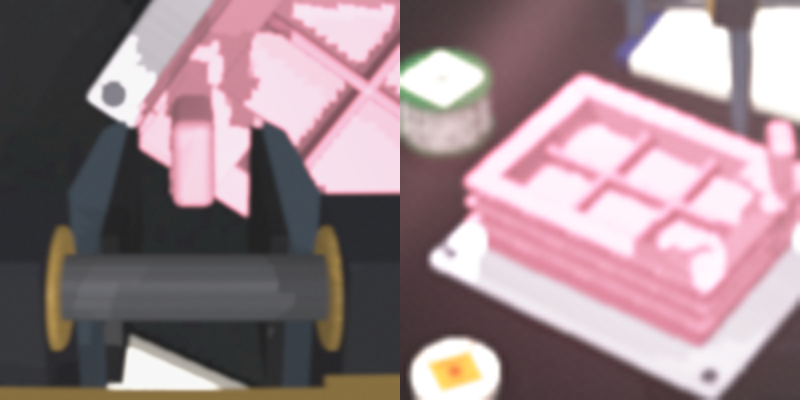

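Run:
```python
from h import *
def proj(c,X):
    m=camera_model(c);p=np.array(m['R'])@X+m['t'];p=p[:2]/p[2];p=p*(1+m['k1']*(p@p));return (m['K'][0,0]*p+m['K'][:2,2]).round(1)
y=np.array([.988,.155,0]);x=np.array([-.155,.988,0]);T=np.array([484.3,-206.3,0])
for n,X in dict(lugtop=T+[0,0,85],lugfoot=T+[0,0,58],tipL=T+14*y+[0,0,62],tipR=T-14*y+[0,0,62],far=[641,-182,59]).items():
    print(n,proj('side',np.array(X)),proj('top',np.array(X)))
import cv2
from workcell import grab_frame
t=grab_frame('top');d=cv2.imread('pics/side0.png');e=grab_frame('side')
c=np.hstack([cv2.resize(t[250:350,270:370],(400,400),interpolation=cv2.INTER_CUBIC),cv2.resize(e[200:300,320:420],(400,400),interpolation=cv2.INTER_CUBIC)])
cv2.imwrite('pics/c3.png',c)
```

```text
lugtop [364.6 232.4] [323.8 308.2]
lugfoot [363.8 242.4] [323.4 308.7]
tipL [357.3 241. ] [322.3 300.2]
tipR [370.6 240.8] [324.6 317.1]
far [288.6 243.3] [310.8 215.4]
```

View pics/c3.png

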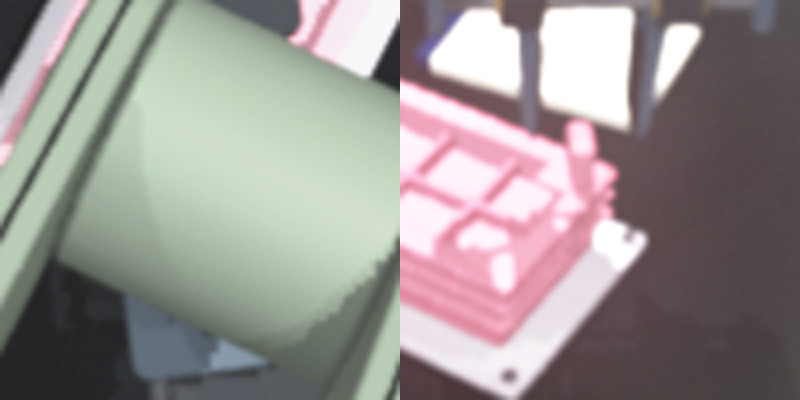

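Run:
```python
from h import *
from workcell import grab_frame,env
print(env.state()['ee_pos'],env.state()['gripper_width'])
e=grab_frame('side');w=grab_frame('wrist')
g=lambda a:(255*(a/255.)**.45).astype(np.uint8)
c=np.hstack([cv2.resize(g(e)[180:260,330:410],(400,400),interpolation=cv2.INTER_CUBIC),cv2.resize(g(w)[200:360,240:400],(400,400),interpolation=cv2.INTER_CUBIC)])
cv2.imwrite('pics/c4.png',c)
```

```text
[ 484.2335821  -206.2478596    73.21614403] 45.406463996548126
```

View pics/c4.png

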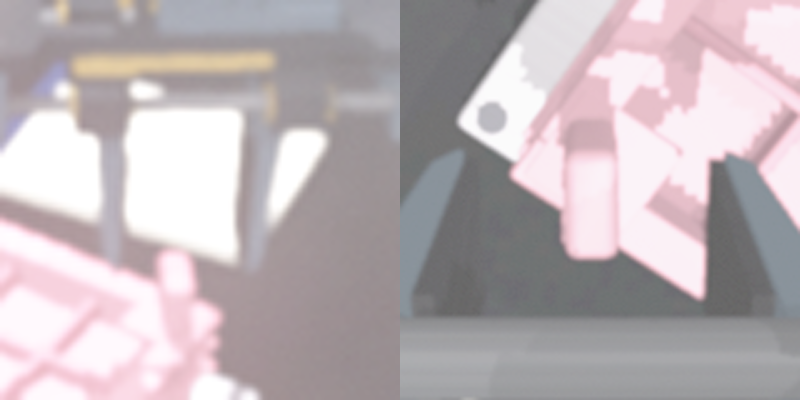

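The pictures put the fingertips about level with the lug's top (side view: tips at row ~233, where 241 was expected). I'll go down in small steps and watch the force.

```bash
python3 -m crank '0 0 0 3 0 0 0;0 0 0 0 0 0 0' | grep -E 'pos|force'; python3 -m crank '0 0 0 3 0 0 0;0 0 0 0 0 0 0'| grep -E 'pos|force'
```

```text
ee_pos: [484.0, -206.1, 69.9]
force: [0.3, 0.7, -0.7]
gripper_force: 0.0
ee_pos: [484.0, -206.1, 66.9]
force: [-0.6, 0.2, 0.6]
gripper_force: 0.0
```

```bash
for i in 1; do python3 -m crank '0 0 0 3 0 0 0;0 0 0 3 0 0 0;0 0 0 0 0 0 0' | grep -E 'pos|force'; done; python3 -m crank '0 0 0 3 0 0 0;0 0 0 2 0 0 0;0 0 0 0 0 0 0'| grep -E 'pos|force'
python3 - <<'E'
from h import *
from workcell import grab_frame,env
e=grab_frame('side');w=grab_frame('wrist')
g=lambda a:(255*(a/255.)**.45).astype(np.uint8)
c=np.hstack([cv2.resize(g(e)[180:260,330:410],(400,400),interpolation=cv2.INTER_CUBIC),cv2.resize(g(w)[200:360,240:400],(400,400),interpolation=cv2.INTER_CUBIC)])
cv2.imwrite('pics/c5.png',c)
E
```

```text
ee_pos: [484.0, -206.2, 60.9]
force: [1.9, -0.3, -0.2]
gripper_force: 0.0
ee_pos: [484.1, -206.2, 56.0]
force: [-0.8, 0.1, 0.4]
gripper_force: 0.0
```

View pics/c5.png

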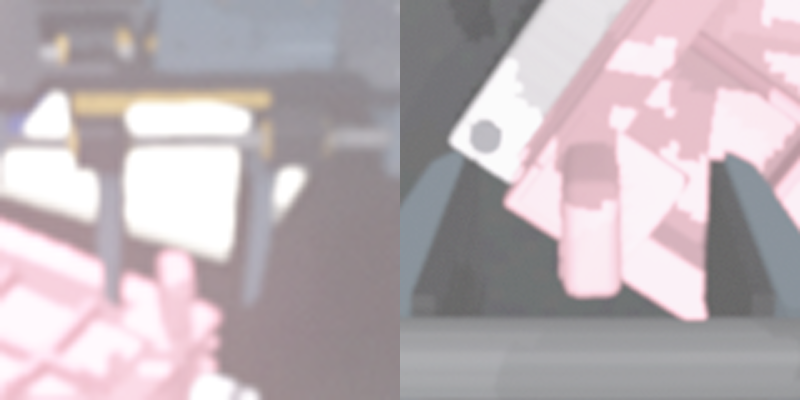

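Side view now puts the tips at about row 241, which matches z of about 62. I'll test close gently.

```bash
python3 -m crank '1 0 0 0 0 0 0;1 0 0 0 0 0 0;1 0 0 0 0 0 0;1 0 0 0 0 0 0;1 0 0 0 0 0 0;1 0 0 0 0 0 0' 6
```

```text
time_s: 7.55
ee_pos: [484.2, -206.2, 56.2]
ee_rot: [180.0, -0.0, 98.9]
force: [0.1, 0.1, -0.2]
gripper_width: 11.8
gripper_force: 6.0
```

It grips the lug at 11.8 mm. The first miss means the tips are at z ≥ 67, so I'll open, go 4 mm deeper and grip hard.

```bash
python3 -m crank '0.4 0 0 0 0 0 0;0.4 0 0 0 0 0 0;0.4 0 0 4 0 0 0;0.4 0 0 0 0 0 0;1 0 0 0 0 0 0;1 0 0 0 0 0 0;1 0 0 0 0 0 0;1 0 0 0 0 0 0;1 0 0 0 0 0 0' 50
```

```text
time_s: 8.68
ee_pos: [484.4, -206.2, 52.3]
ee_rot: [180.0, -0.0, 98.9]
force: [-0.3, 0.4, -0.2]
gripper_width: 11.7
gripper_force: 50.0
```

```bash
python3 -m crank '1 0 -0.1 -2.8 1 0 0;1 0 -0.1 -2.8 1 0 0;1 0 -0.1 -2.8 1 0 0;1 0 -0.1 -2.8 1 0 0' ; python3 -m crank '1 0 -0.1 -2.8 1 0 0;1 0 -0.1 -2.8 1 0 0;1 0 -0.1 -2.8 1 0 0;1 0 0 -2.8 1 0 0;1 0 0 0 0 0 0;1 0 0 0 0 0 0'
python3 - <<'E'
from h import *
from workcell import grab_frame,env
e=grab_frame('side');w=grab_frame('wrist')
c=np.hstack([cv2.resize(e[180:300,260:410],(500,400),interpolation=cv2.INTER_CUBIC),cv2.resize(w[80:380,200:425],(300,400))])
cv2.imwrite('pics/c6.png',c)
E
```

```text
time_s: 9.18
ee_pos: [484.6, -206.3, 64.2]
ee_rot: [-176.0, 0.0, 98.9]
force: [0.9, 0.6, 1.8]
gripper_width: 11.6
gripper_force: 50.1
time_s: 9.93
ee_pos: [485.2, -206.2, 74.7]
ee_rot: [-172.0, 0.0, 98.9]
force: [2.7, 1.2, -0.8]
gripper_width: 11.7
gripper_force: 50.0
```

View pics/c6.png

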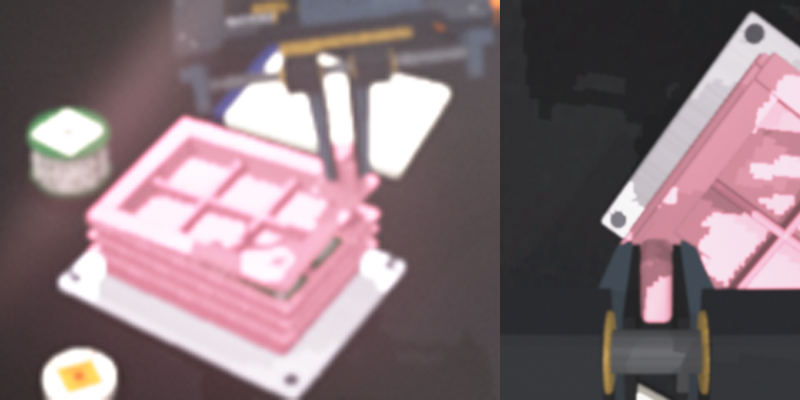

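Peeled: the lug's corner is up about 22 mm with the modules showing beneath, and the far corner is still seated. Now I lift straight up in the tilted frame.

```bash
python3 -m crank '1 0 -0.4 -3 0 0 0;1 0 -0.4 -3 0 0 0;1 0 -0.4 -3 0 0 0;1 0 -0.6 -4 0 0 0;1 0 -0.8 -6 0 0 0;1 0 -1.4 -10 0 0 0;1 0 -1.4 -10 0 0 0;1 0 -1.4 -10 0 0 0;1 0 -1.4 -10 0 0 0;1 0 0 0 0 0 0'; python3 -m crank '1 0 0 -7 -2 0 0;1 0 0 -7 -2 0 0;1 0 0 -7 -2 0 0;1 0 0 -7 -2 0 0;1 0 0 0 0 0 0'
python3 - <<'E'
from h import *
from workcell import grab_frame,env
t=grab_frame('top');e=grab_frame('side')
cv2.imwrite('pics/c7.png',np.hstack([cv2.resize(t[180:340,240:400],(400,400)),cv2.resize(e[120:320,220:420],(400,400))]))
E
```

```text
time_s: 11.28
ee_pos: [485.6, -206.4, 135.2]
ee_rot: [-172.1, 0.1, 98.9]
force: [1.0, 0.9, -0.2]
gripper_width: 11.3
gripper_force: 50.0
time_s: 11.9
ee_pos: [487.0, -206.1, 163.0]
ee_rot: [179.9, 0.0, 98.8]
force: [-0.4, -0.6, -2.1]
gripper_width: 11.6
gripper_force: 50.0
```

View pics/c7.png

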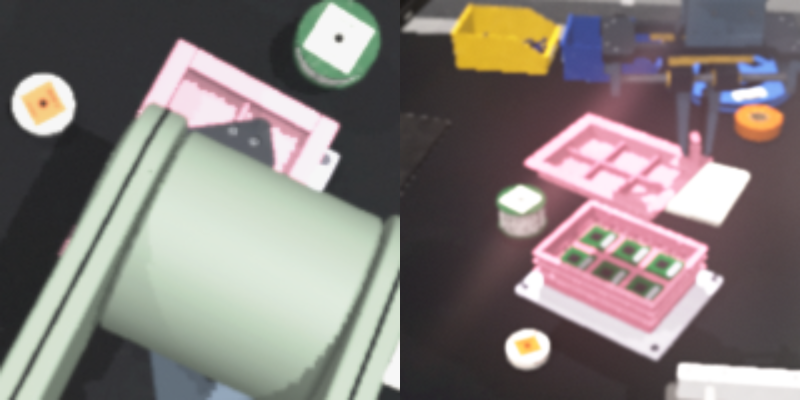

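The tray is free and level, and the full trays are still standing. I'll move to the air spot, held about 1.5 cm back to keep clear of the box beside the blower.

```bash
python3 -c "
from h import *
for z in (0,60,130): print(atz('top',(213,108),z))"
python3 -m crank '1 6 8 0 0 0 0;1 12 15 0 0 0 0;1 12 15 0 0 0 0;1 12 15 0 0 0 0;1 12 15 4 0 0 0;1 12 15 5 0 0 0;1 12 15 5 0 0 0;1 12 15 5 0 0 0;1 10 10 5 0 0 0;1 0 0 0 0 0 0'
python3 -m crank '1 0 0 0 0 0 0;1 0 0 0 0 0 0;1 0 0 0 0 0 0;1 0 0 0 0 0 0;1 0 0 0 0 0 0'
python3 - <<'E'
from h import *
from workcell import grab_frame
t=grab_frame('top');e=grab_frame('side')
cv2.imwrite('pics/c8.png',np.hstack([cv2.resize(t[0:300,150:450],(400,400)),cv2.resize(e[120:320,150:350],(400,400))]))
E
```

```text
[8.46440212e+02 2.23565444e-01 0.00000000e+00]
[824.33741532  -9.74303501  60.        ]
[798.55081903 -21.37073555 130.        ]
time_s: 13.25
ee_pos: [593.7, -87.2, 137.3]
ee_rot: [-179.9, -0.0, 98.9]
force: [0.8, -0.6, -1.7]
gripper_width: 11.3
gripper_force: 50.0
time_s: 13.88
ee_pos: [593.5, -88.1, 138.2]
ee_rot: [180.0, 0.0, 98.8]
force: [0.1, 0.1, -1.4]
gripper_width: 11.4
gripper_force: 50.0
```

View pics/c8.png

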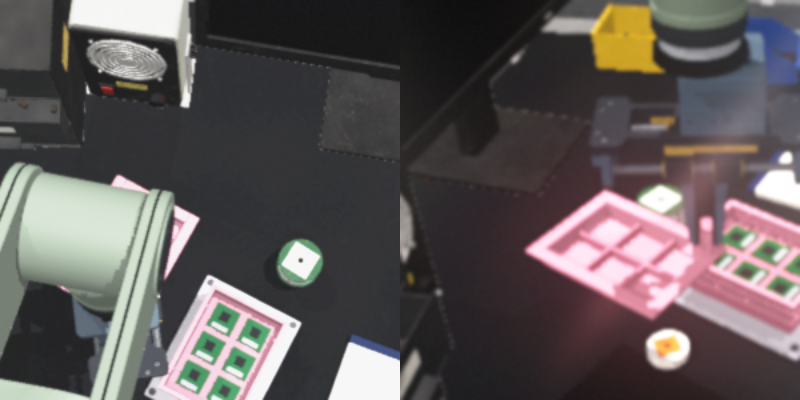

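```bash
python3 -c "
from workcell import env
print(env.job_done())"
```

```text
the job is handed in; nothing more can be done
None
```

The job is handed in, with no verdict returned: I peeled the tray lug first (lug corner up about 22 mm, far corner still seated) and ended holding it level in the gripper, its centre about 2 cm from my estimated air spot; the last pictures show the full trays and spools undisturbed, with the note pad only partly in view.

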